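# Make up two wooden-model kits

### The arm

A 6-joint arm with a two-finger parallel gripper is mounted at the origin on the work surface. World frame = base frame: x ahead of the robot, y to its left, z up, the work surface at z = 0. Lengths are in m, angles in rad, forces in N, time in s.
With the tool pointing down it reaches from about 0.35 to 0.8 m from the base axis. Payload 7.3 kg.
Tool frame: the origin (TCP) lies between the finger pads; the fingertips stand 25 mm ahead of it and the grasp point (between the pads) lies 6 mm ahead of it (r.tip_extent is the distance from the TCP to the fingertips, in m); z points along the fingers, y is the direction in which the jaws open and shut (so a half turn about z gives the same grasp; the last joint's range is limited). The gripper opens to 85 mm and grips with 20 to 120 N. Pads are 22 mm wide; open, the fingers measure 114 mm over their backs; the gripper's body (76 mm by 85 mm) begins 54 mm behind the grasp point. The pads swing forward as they close: fully open they stand 13 mm farther back than shut.
Start: joints at [0.971, 0.342, 1.524, -0, 1.275, -0.146], TCP at [0.23, 0.472, 0.256] pointing down, gripper open.
Joint ranges: [-2.53, 2.53], [-0.77, 2.02], [0.04, 2.7], [-1, 4.14], [0.28, 2.66], [-3.11, 3.11]. Speed limits (rad/s): [2.57, 2.57, 3.14, 3.14, 3.14, 3.14].

### API

Orientations are given as a unit quaternion [x, y, z, w].
In Python, from workcell import r, command_gripper, optics gives the robot as it stands. The module is installed in compiled form; this text tells all that it offers. Calls block until the motion is done:
- r.reach(position, orientation): joint-space move of the TCP to a pose.
- r.move_straight(position, orientation=None, speed=0.15, max_force=None): straight line of the TCP; orientation=None keeps the orientation; speed is the mean speed in m/s. With max_force (N) it stops when the force on the tool has changed by that much, and returns True; else False.
- r.movej(angles): joint-space move.
- command_gripper(opening, force=None): finger opening in m; force is the grip in N (None keeps the last); returns when the fingers have stopped.
- r.hold(seconds).
- r.solve_ik(position, orientation): joint angles nearest the present ones, or None.
- r.read_state(): the state.
- optics.get_image(name): name is "side" or "top"; returns (picture, depth): 384x512x3 uint8, red, green, blue; 384x512 float32, m along the optical axis (not along the pixel's ray), 0 where there is no reading.
- optics.camera_model(name): a dict with "K" (3x3 intrinsics, pixels), "R" (3x3) and "t" (3): a world point X has camera coordinates R X + t. Camera axes: x right, y down, z forward; pixel columns grow to the right and rows downward; lengths in m; the calibration is good to about 2 mm. A picture is of the moment at which its call begins. camera_model takes no time and is no camera call.
A pose or a line that the arm cannot do raises r.PlanningError and nothing moves.
- r.finish_job(): hands the job in, once; it reports no verdict.
The state is a dict: "time_s": time; "joint_positions": joint angles; "dq": joint speeds; "tau": joint torques, N m; "eef_pos": TCP position; "eef_rot": TCP orientation; "contact_force": force on the tool from outside, world axes, zero at the start; "torque": the same for the moment, N m; "grip_width": finger opening in m.
Only numpy, scipy, OpenCV 4.12 (cv2) and the standard library are available. Lean on these libraries where they do the work, as an engineer would, in place of code of your own. Each camera call takes 0.05 s, during which the arm holds its last target. There are 200 camera calls.

### The job

Make up the two model kits from the parts on the bench: first the locomotive kit in the red-rimmed tray (dark boiler in the long bay, white-roofed cab in the short bay), and only when that is complete the tip-wagon kit in the blue-rimmed tray (green hopper in the larger and orange wheel in the smaller of the two bays that lie side by side, dark chassis beam in the full-length bay). Set every part upright and flat on the floor of its bay, either way round, and let go of it. Leave the yellow spare wheel, the glue bottle and the sanding block where they are.

Things in the scene. Friction and masses are not known exactly. Their poses are not given: they have to be found in the camera images.
- red_tray: Fixed shallow tray with a white floor; floor top 6 mm above the origin; red rims and partitions 6 mm thick, tops at 14 mm. Outside 174 (x) by 72 (y) mm; origin at the centre of its underside. Two bays: the long bay, 94 x 60 mm, centre x = -34 mm, y = 0, and the short bay, 62 x 60 mm, centre x = +50 mm, y = 0.
- blue_tray: Fixed shallow tray with a white floor; floor top 6 mm above the origin; blue rims and partitions 6 mm thick, tops at 14 mm. Outside 174 (x) by 126 (y) mm; origin at the centre of its underside. Bays: the hopper bay, 94 x 60 mm, centre x = -34 mm, y = +27 mm; the short bay, 62 x 60 mm, centre x = +50 mm, y = +27 mm; and the full-length bay, 162 x 48 mm, centre x = 0, y = -33 mm.
- boiler: Boiler: dark wooden cylinder, diameter 34, length 70 mm, lying along x, axis 23 mm above the underside, with brass bands, on a brown saddle block 60 x 28 x 10 mm; on top a chimney at x = 25 mm (diameter 12, up to 56 mm) and a brass dome at x = -12 mm. About 90 g. Origin at the centre of the underside of the saddle, z up.
- cab: Locomotive cab: light wooden block with a dark window on each side and a white roof, 38 x 38 mm, 52 mm tall, standing upright. About 70 g. Origin at the centre of the underside, z up.
- hopper: Tip-wagon hopper: green open-topped box, 70 (x) by 40 (y) mm outside, 34 mm tall, walls 5 mm, open side up. About 70 g. Origin at the centre of the underside, z up.
- chassis: Wagon chassis: dark wooden beam 130 (x) by 24 (y) mm, top at 28 mm, underside of the beam at 12 mm, carried on two blocks 20 mm long and 12 mm tall at x = -45 and +45 mm. Two brass discs on top. About 60 g. Origin under the middle of the beam at the underside of the blocks, z up.
- wheel: Model wheel with a stub axle, lying flat: disc (orange) 44 mm in diameter and 20 mm thick, with a brass stub axle 14 mm in diameter standing up from its centre to 44 mm. About 60 g. Origin at the centre of the underside, z up along the axle. 
- spare_wheel: Model wheel with a stub axle, lying flat: disc (yellow) 44 mm in diameter and 20 mm thick, with a brass stub axle 14 mm in diameter standing up from its centre to 44 mm. About 60 g. Origin at the centre of the underside, z up along the axle. Not wanted in either kit: to be left alone.
- glue: White bottle of wood glue with a blue label and an orange cap, 48 mm in diameter, 110 mm tall, standing on the bench. Origin at the centre of its underside. To be left alone.
- sanding_block: Cork sanding block, 50 (x) by 90 (y) mm, 26 mm tall. Origin at the centre of its underside. To be left alone.

How it is judged:
On the way, in this order (a step that is already met when the one before it is completed fails the run):
1. the locomotive kit is complete and released (boiler and cab upright and flat in their bays of the red tray) while no part of the wagon kit is in the blue tray yet (x of boiler in the frame of red_tray between -0.05 and -0.018 m and y of boiler in the frame of red_tray between -0.017 and 0.017 m and z of boiler in the frame of red_tray between 0.002 and 0.01 m and angle between each of boiler, cab's own z axis and vertical below 0.12 rad and linear speed of each of boiler, cab below 0.02 m/s and angular speed of each of boiler, cab below 0.2 rad/s and contact force between each of boiler, cab and the fingers below 0.05 N and x of cab in the frame of red_tray between 0.035 and 0.065 m and y of cab in the frame of red_tray between -0.014 and 0.014 m and z of cab in the frame of red_tray between 0.002 and 0.01 m and horizontal distance between each of hopper, wheel, chassis and blue_tray above 0.11 m), for 0.2 s.
2. the wagon kit is complete and released (hopper, wheel and chassis upright and flat in their bays of the blue tray) (x of hopper in the frame of blue_tray between -0.05 and -0.018 m and y of hopper in the frame of blue_tray between 0.013 and 0.041 m and z of hopper in the frame of blue_tray between 0.002 and 0.01 m and angle between each of hopper, wheel, chassis's own z axis and vertical below 0.12 rad and linear speed of each of hopper, wheel, chassis below 0.02 m/s and angular speed of each of hopper, wheel, chassis below 0.2 rad/s and contact force between each of hopper, wheel, chassis and the fingers below 0.05 N and x of wheel in the frame of blue_tray between 0.038 and 0.062 m and y of wheel in the frame of blue_tray between 0.016 and 0.038 m and z of wheel in the frame of blue_tray between 0.002 and 0.01 m and x of chassis in the frame of blue_tray between -0.02 and 0.02 m and y of chassis in the frame of blue_tray between -0.048 and -0.018 m and z of chassis in the frame of blue_tray between 0.002 and 0.01 m), for 0.2 s.
At the end, for the whole second after the job is handed in: Boiler and cab in the long and short bays of the red tray; hopper, wheel and chassis in the hopper, short and full-length bays of the blue tray: origins within 11 to 20 mm of the bay centres (the play the bays give), undersides within 4 mm of the floor, tilt under 0.12 rad, at rest, released (all of step 2 and x of boiler in the frame of red_tray between -0.05 and -0.018 m and y of boiler in the frame of red_tray between -0.017 and 0.017 m and z of boiler in the frame of red_tray between 0.002 and 0.01 m and angle between each of boiler, cab's own z axis and vertical below 0.12 rad and linear speed of each of boiler, cab below 0.02 m/s and angular speed of each of boiler, cab below 0.2 rad/s and contact force between each of boiler, cab and the fingers below 0.05 N and x of cab in the frame of red_tray between 0.035 and 0.065 m and y of cab in the frame of red_tray between -0.014 and 0.014 m and z of cab in the frame of red_tray between 0.002 and 0.01 m); the robot touches nothing.
It fails at once if the yellow spare wheel was moved more than 15 mm (distance of spare_wheel from where it was at the start of the episode above 0.015 m).
It fails at once if the glue bottle was moved more than 15 mm (distance of glue from where it was at the start of the episode above 0.015 m).
It fails at once if the sanding block was moved more than 15 mm (distance of sanding_block from where it was at the start of the episode above 0.015 m).
It also fails if it takes over 115 s, if anything falls off the work surface, if the arm or the gripper's body presses on something with over 40 N, if the wrist force passes 120 N, or if a joint passes its speed limit or range.

## Working session

There is one attempt and no reset: what is moved stays moved. The work goes in short steps, each a Python script; the robot and the scene stay as the last script left them, time stands still between calls to the robot, and variables do not carry over. Pictures are saved under pics/ and viewed, about 12 in all and at most 16, crops included, and the job is handed in when it is done.

```bash
mkdir -p pics
python3 - <<'E'
from workcell import r, optics
import cv2,numpy as np
for n in("top","side"):
    p,d=optics.get_image(n); cv2.imwrite(f"pics/{n}0.png",p[:,:,::-1]); np.savez(f"{n}0.npz",p=p,d=d)
    m=optics.camera_model(n); print(n,np.round(m["K"],1).tolist(),np.round(m["R"],3).tolist(),np.round(m["t"],3), (d==0).mean())
print(r.read_state()["time_s"])
E
```

```text
top [[350.1, 0.0, 256.2], [0.0, 350.1, 190.4], [0.0, 0.0, 1.0]] [[-0.006, -1.0, 0.016], [-0.983, 0.003, -0.184], [0.184, -0.017, -0.983]] [-0.008  0.566  0.968] 0.0038503011067708335
side [[394.8, 0.0, 253.8], [0.0, 394.8, 190.9], [0.0, 0.0, 1.0]] [[0.679, -0.734, 0.003], [-0.529, -0.492, -0.692], [0.509, 0.468, -0.722]] [-0.38   0.355  0.654] 0.004170735677083333
0.1
```

View pics/top0.png

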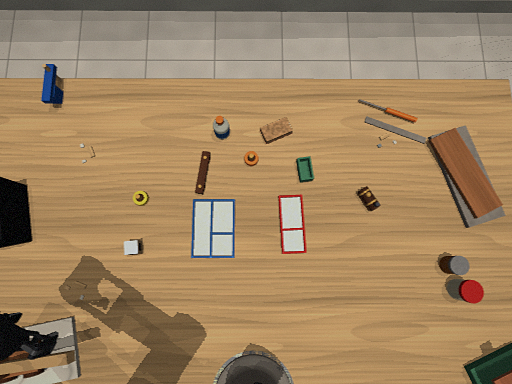

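View pics/side0.png

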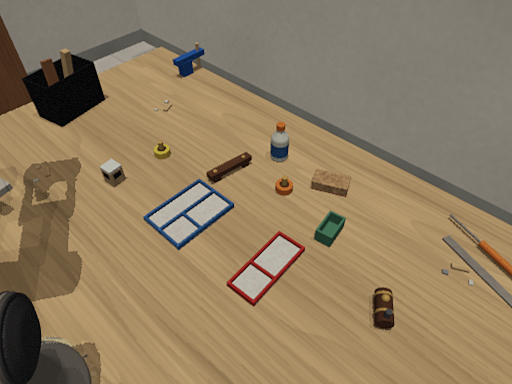

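```bash
cat > h.py <<'E'
import numpy as np,cv2
from workcell import optics
def world(n,d,z=None):
    m=optics.camera_model(n);K,R,t=map(np.array,(m["K"],m["R"],m["t"]))
    v,u=np.mgrid[:384,:512]
    ray=np.stack([(u-K[0,2])/K[0,0],(v-K[1,2])/K[1,1],np.ones(u.shape)],-1)
    if z is None: return (ray*d[...,None]-t)@R
    c=-R.T@t; w=ray@R; return c+w*((z-c[2])/w[...,2])[...,None]
def rect(xy):
    (cx,cy),(w,h),a=cv2.minAreaRect(np.float32(xy)*1000)
    if w<h: w,h,a=h,w,a+90
    return np.round([cx,cy,w,h,(a+90)%180-90],1)  # mm, long axis angle deg
E
python3 - <<'E'
from h import *
for n in("top","side"):
    f=np.load(f"{n}0.npz");p,d=f["p"],f["d"];W=world(n,d)
    m=((W[...,2]>.009)&(W[...,2]<.13)&(d>0)&(W[...,0]>.2)&(W[...,0]<.8)&(abs(W[...,1])<.45)).astype(np.uint8)
    k,l,st,c=cv2.connectedComponentsWithStats(m)
    fl=W[(abs(W[...,2])<.006)&(W[...,0]>.35)&(W[...,0]<.7)&(abs(W[...,1])<.3)]; print(n,"floor z",np.median(fl[:,2]),fl[:,2].std())
    for i in range(1,k):
        if st[i,4]<40: continue
        P=W[l==i]; print(st[i].tolist(),rect(P[:,:2]),"zmax",np.percentile(P[:,2],97).round(3),np.median(p[l==i],0))
p=cv2.imread("pics/top0.png")[105:270,110:400]; cv2.imwrite("pics/crop.png",cv2.resize(p,None,fx=2.75,fy=2.75,interpolation=cv2.INTER_CUBIC))
E
```

```text
top floor z 3.886093921579675e-05 0.002276740449203717
[213, 116, 17, 23, 298] [758.4  93.4  47.5  39.6 -72.3] zmax 0.111 [139.5 108.5  81.5]
[261, 119, 32, 24, 482] [764.9 -74.5  89.6  50.7 -65.9] zmax 0.03 [162.  119.5  79. ]
[195, 151, 16, 43, 376] [629.5 150.6 129.8  24.8  -9. ] zmax 0.031 [77. 45. 29.]
[245, 151, 14, 15, 164] [ 6.75e+02  2.80e+00  4.31e+01  3.99e+01 -4.00e-01] zmax 0.045 [190. 110.  46.]
[297, 156, 18, 26, 213] [ 638.3 -159.9   70.6   40.9    7.5] zmax 0.037 [46. 90. 66.]
[358, 186, 23, 25, 285] [ 546.6 -349.4   70.1   34.7   32.4] zmax 0.056 [62. 38. 26.]
[133, 191, 16, 14, 178] [552.2 335.8  43.4  39.6 -87.9] zmax 0.044 [185. 161.  56.]
[279, 195, 28, 59, 389] [ 473.3 -118.   173.8   72.4    2.6] zmax 0.017 [178.  35.  31.]
[191, 199, 44, 59, 583] [ 4.621e+02  1.178e+02  1.722e+02  1.260e+02 -2.000e-01] zmax 0.017 [ 38.  78. 131.]
[124, 240, 19, 15, 253] [405.3 343.9  40.1  39.  -86.3] zmax 0.055 [197. 202. 200.]
side floor z 0.0017045468369312386 0.00134167351936961
[270, 121, 19, 39, 567] [756.7  90.8  48.2  37.3 -46.6] zmax 0.111 [108. 101.  81.]
[153, 140, 17, 17, 200] [549.1 334.6  43.3  39.  -39.6] zmax 0.046 [143.5 124.5  48. ]
[206, 151, 46, 30, 525] [628.6 151.5 131.7  28.   -8.4] zmax 0.032 [77. 46. 30.]
[99, 158, 26, 27, 436] [403.  344.5  42.1  39.9 -82.7] zmax 0.055 [101.   87.   68.5]
[311, 168, 39, 26, 679] [763.9 -74.2  89.8  52.9 -67.5] zmax 0.03 [151. 118.  81.]
[275, 175, 18, 19, 236] [673.1   4.1  42.1  42.  -75.7] zmax 0.045 [151.5  86.   38. ]
[143, 178, 91, 70, 1194] [ 4.605e+02  1.182e+02  1.754e+02  1.302e+02 -2.000e-01] zmax 0.018 [ 38.5  78.  120. ]
[314, 210, 32, 35, 505] [ 638.  -159.2   74.1   40.7    7.9] zmax 0.037 [34. 58. 44.]
[226, 230, 79, 75, 944] [ 472.9 -117.3  176.4   73.7    2.8] zmax 0.018 [154.  34.  30.]
[374, 287, 20, 42, 748] [ 545.  -348.3   70.7   33.5   32.3] zmax 0.057 [60. 37. 25.]
```

View pics/crop.png

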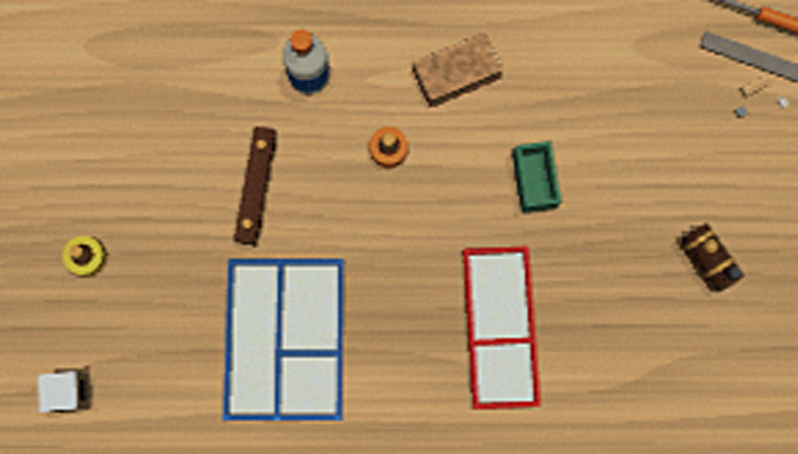

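```bash
cat > rob.py <<'E'
import numpy as np
from scipy.spatial.transform import Rotation as Ro
from workcell import r, command_gripper
T=r.tip_extent; UP=.2
def quat(deg):
    a=np.radians(deg); y=np.array([np.cos(a),np.sin(a),0]); z=np.array([0,0,-1.])
    return Ro.from_matrix(np.c_[np.cross(y,z),y,z]).as_quat()
def best(p,deg):
    c=[]
    for k in(0,180):
        q=quat(deg+k); s=r.solve_ik(p,q)
        if s is not None: c.append((np.abs(np.array(s)-r.read_state()["joint_positions"]).max(),k,q))
    return min(c,key=lambda e:e[0])[2]
def pick(xy,jaw,tip,opening,force=40):
    x,y=np.array(xy)/1000; command_gripper(opening)
    q=best([x,y,UP],jaw); r.reach([x,y,UP],q)
    hit=r.move_straight([x,y,tip+T+.03],speed=.25); hit=r.move_straight([x,y,tip+T],speed=.08,max_force=15)
    command_gripper(0.0,force); w=r.read_state()["grip_width"]
    r.move_straight([x,y,UP],speed=.25)
    s=r.read_state(); print("hit",hit,"width",w,s["grip_width"],"t",s["time_s"],"F",np.round(s["contact_force"],1)); 
def place(xy,jaw,tip,opening):
    x,y=np.array(xy)/1000; q=best([x,y,UP],jaw); r.reach([x,y,UP],q)
    z=tip+T+.006
    r.move_straight([x,y,z+.02],speed=.25); hit=r.move_straight([x,y,z-.001],speed=.03,max_force=6)
    print("place hit",hit,"dz",r.read_state()["eef_pos"][2]-z,"w",r.read_state()["grip_width"])
    command_gripper(opening); r.hold(.15); r.move_straight([x,y,UP],speed=.25)
    print("t",r.read_state()["time_s"])
E
python3 - <<'E'
from rob import *
print("T",T)
pick((404.5,344.3),94.5,.014,.065)
E
python3 - <<'E'
from workcell import optics
import cv2
p,d=optics.get_image("side"); cv2.imwrite("pics/side1.png",cv2.resize(p[60:260,0:260,::-1],None,fx=2.5,fy=2.5))
E
```

```text
T 0.025
hit False width 0.037753610299241194 0.03768894268146273 t 3.6917 F [-0.6 -0.1 -1.3]
```

View pics/side1.png

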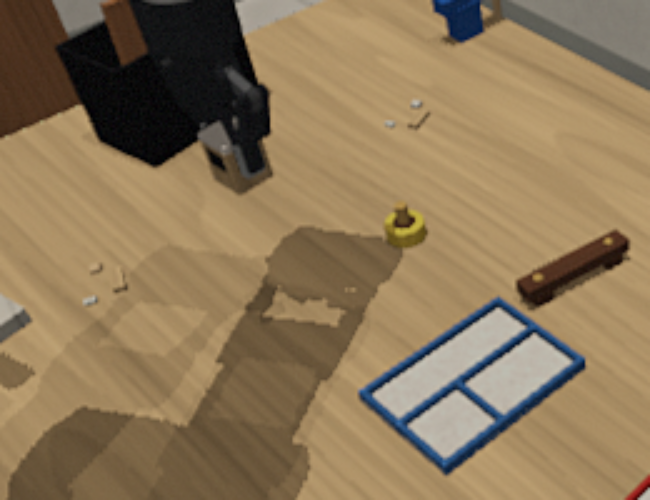

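The cab hangs upright in the fingers at crop (235,165), and its 37.7 mm grip width is as expected. I'll place it and then do the boiler.

```bash
python3 - <<'E'
from rob import *
place((423.1,-120.1),92.7,.014,.056)
pick((545.8,-348.8),122.4,.010,.06)
E
cat > look.py <<'E'
import sys,cv2; from h import *
n=sys.argv[1]
for c in("top","side"):
    p,d=optics.get_image(c); np.savez(f"{c}_{n}.npz",p=p,d=d)
    a=p[100:280,110:400] if c=="top" else p[120:340,130:420]
    cv2.imwrite(f"pics/{c}_{n}.png",cv2.resize(a[:,:,::-1],None,fx=2,fy=2))
a,b=[cv2.imread(f"pics/{c}_{n}.png") for c in("top","side")]
o=np.vstack([a,b]); cv2.imwrite(f"pics/both_{n}.png",cv2.resize(o,None,fx=.74,fy=.74))
E
python3 look.py 2
```

```text
place hit True dz 0.0005549740288603444 w 0.03755831442603187
t 7.9917
hit False width 0.03251799504948625 0.032695612781822876 t 11.6 F [ 0.6  0.3 -0.4]
```

View pics/both_2.png

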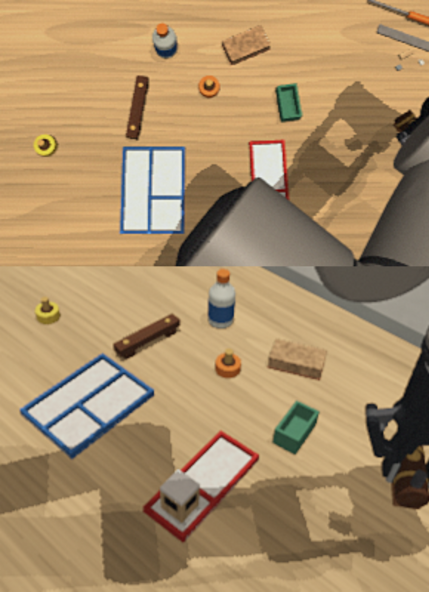

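The cab stands in the short bay (180,500), and the boiler is held at (410,480). Next I'll place the boiler and check it.

```bash
cat >> rob.py <<'E'
def clear(): r.reach([.23,.472,.256],quat(94) if False else best([.23,.472,.256],0))
E
cat > chk.py <<'E'
import sys; from h import *
n=sys.argv[1]
def inv(tx,ty,yaw,x,y):
    a=np.radians(yaw); dx,dy=x-tx,y-ty
    return np.round([np.cos(a)*dx+np.sin(a)*dy,-np.sin(a)*dx+np.cos(a)*dy],1)
for c in("top","side"):
    f=np.load(f"{c}_{n}.npz");d=f["d"];W=world(c,d)
    m=((W[...,2]>.023)&(W[...,2]<.08)&(d>0)&(W[...,0]>.3)&(W[...,0]<.72)&(abs(W[...,1])<.45)).astype(np.uint8)
    k,l,st,_=cv2.connectedComponentsWithStats(m)
    for i in range(1,k):
        if st[i,4]<30: continue
        P=W[l==i]; q=rect(P[:,:2]); print(c,q,"z",np.percentile(P[:,2],98).round(3),"red",inv(473,-117.7,182.7,*q[:2]),"blue",inv(461.3,118,179.8,*q[:2]))
E
python3 - <<'E'
from rob import *
place((507,-116.1),92.7,.010,.05)
clear()
E
python3 look.py 3; python3 chk.py 3
```

```text
place hit True dz 0.0006204344890466534 w 0.032751614182727755
t 15.2167
top [629.6 150.7 130.3  24.4  -8.8] z 0.032 red [-169.1 -260.7] blue [-168.2  -33.3]
top [677.4   0.7  22.9  12.6 -48.9] z 0.046 red [-209.8 -108.6] blue [-216.5  116.5]
top [ 638.5 -160.1   70.8   40.7    7.6] z 0.038 red [-163.3   50.1] blue [-178.2  277.5]
top [550.6 337.3  17.8  11.9 -48.5] z 0.046 red [ -98.9 -450.8] blue [ -88.5 -219.6]
top [ 507.1 -115.4   70.2   33.5    2.5] z 0.062 red [-34.2  -0.7] blue [-46.6 233.2]
top [ 423.2 -118.9   39.5   38.8    3.9] z 0.061 red [49.8 -1.1] blue [ 37.3 237. ]
side [549.5 333.2  30.7  21.9 -43.9] z 0.047 red [ -97.7 -446.8] blue [ -87.4 -215.5]
side [628.7 151.1 132.4  27.1  -8.5] z 0.032 red [-168.2 -261.2] blue [-167.3  -33.7]
side [676.7   2.2  25.6  22.1  53.9] z 0.047 red [-209.1 -110.2] blue [-215.8  115. ]
side [ 638.  -159.2   73.4   40.8    8.2] z 0.038 red [-162.9   49.2] blue [-177.7  276.6]
side [ 506.2 -115.5   71.6   34.3    1. ] z 0.064 red [-33.3  -0.6] blue [-45.7 233.3]
side [ 422.  -119.4   39.9   39.9  -85.6] z 0.062 red [51.  -0.7] blue [ 38.5 237.5]
```

View pics/both_3.png

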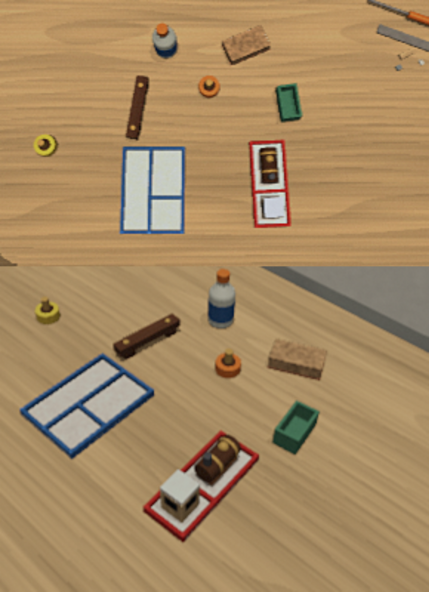

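The boiler (top 268,165) and the cab (272,207) stand upright, within about 1 mm of their bay centres and with tops at the right height. Kit one is complete. Now the wagon, starting with the chassis.

```bash
python3 - <<'E'
from rob import *
pick((629.2,151),81.3,.011,.05)
place((461.4,151),89.8,.011,.038)
pick((638.2,-159.6),97.8,.012,.065)
place((495.4,90.9),89.8,.012,.05)
clear()
E
python3 look.py 4; python3 chk.py 4
```

```text
hit False width 0.02316712913334181 0.0231286722382351 t 22.0917 F [-0.5  1.6 -1.3]
place hit True dz 0.0005601007245860587 w 0.023065863221245816
t 25.3583
hit False width 0.03902422660028594 0.039405756044452143 t 29.425 F [ 0.   0.7 -1.2]
place hit True dz 0.0005991854221457024 w 0.03886259525685266
t 33.0583
top [678.    3.7  28.6  18.8 -20.7] z 0.046 red [-210.5 -111.6] blue [-217.1  113.5]
top [552.8 335.4  19.   10.9   9.2] z 0.045 red [-101.1 -448.8] blue [ -90.7 -217.7]
top [ 507.2 -115.7   70.5   34.     2.9] z 0.062 red [-34.3  -0.4] blue [-46.7 233.5]
top [495.   90.9  68.3  38.3   0.6] z 0.043 red [ -31.8 -207.3] blue [-33.8  27. ]
top [ 4.602e+02  1.512e+02  1.275e+02  2.430e+01 -3.000e-01] z 0.037 red [ 1.000e-01 -2.692e+02] blue [  1.2 -33.2]
top [ 423.2 -118.8   39.2   38.8    4.7] z 0.061 red [49.8 -1.2] blue [ 37.3 236.9]
side [549.4 339.5  25.3  22.6 -71. ] z 0.047 red [ -97.9 -453.1] blue [ -87.3 -221.8]
side [673.9   1.5  32.8  21.3 -66.6] z 0.047 red [-206.3 -109.6] blue [-213.   115.8]
side [ 4.597e+02  1.512e+02  1.305e+02  2.650e+01 -1.000e-01] z 0.038 red [   0.6 -269.2] blue [  1.7 -33.2]
side [494.6  91.5  72.   43.5  -1.2] z 0.044 red [ -31.4 -208. ] blue [-33.4  26.4]
side [ 505.7 -115.1   70.4   34.1    2.6] z 0.064 red [-32.8  -1.1] blue [-45.2 232.9]
side [ 421.7 -119.4   39.8   39.3  -86.5] z 0.062 red [51.3 -0.7] blue [ 38.8 237.5]
```

View pics/both_4.png

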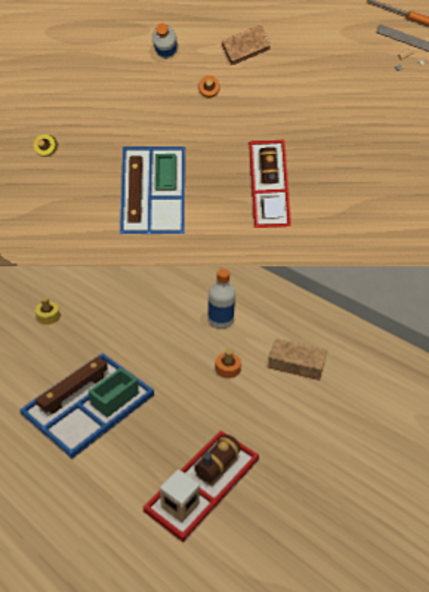

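The chassis (135,188) and hopper (166,172) lie centred and flat in their bays. Next is the wheel, gripped by its axle.

```bash
python3 - <<'E'
from rob import *
pick((674,3.4),89.8,.023,.04)
place((411.2,91.2),89.8,.023,.035)
clear()
E
python3 look.py 5; python3 chk.py 5
```

```text
hit False width 0.012428801462900083 0.012513409237681744 t 39.7167 F [-0.4 -0.2 -1.3]
place hit True dz 0.00045951770079597637 w 0.012415756044073988
t 43.3083
top [551.1 337.2  15.7  12.6 -27.3] z 0.046 red [ -99.4 -450.7] blue [ -89.  -219.5]
top [ 506.9 -115.5   70.3   33.5    2.7] z 0.062 red [-34.   -0.6] blue [-46.4 233.3]
top [4.952e+02 9.100e+01 6.790e+01 3.850e+01 2.000e-01] z 0.043 red [ -32.  -207.4] blue [-34.   26.9]
top [460.4 151.2 128.1  24.2  -0.5] z 0.037 red [-1.000e-01 -2.692e+02] blue [  1.  -33.2]
top [ 423.2 -119.1   39.2   38.3    4.8] z 0.061 red [49.8 -0.9] blue [ 37.3 237.2]
top [413.4  92.5  40.8  40.4  89.8] z 0.05 red [  49.6 -212.8] blue [47.8 25.7]
side [549.6 335.8  38.5  17.7 -15.6] z 0.048 red [ -97.9 -449.4] blue [ -87.5 -218.1]
side [ 4.597e+02  1.516e+02  1.297e+02  2.670e+01 -3.000e-01] z 0.038 red [   0.6 -269.6] blue [  1.7 -33.6]
side [494.2  92.3  71.6  43.8   1. ] z 0.044 red [ -31.1 -208.8] blue [-33.   25.6]
side [410.7  91.1  42.7  40.4  49.5] z 0.052 red [  52.4 -211.5] blue [50.5 27.1]
side [ 506.  -115.1   72.1   34.     2. ] z 0.064 red [-33.1  -1. ] blue [-45.5 232.9]
side [ 422.  -119.5   39.9   39.2    2.5] z 0.062 red [51.  -0.6] blue [ 38.5 237.6]
```

View pics/both_5.png

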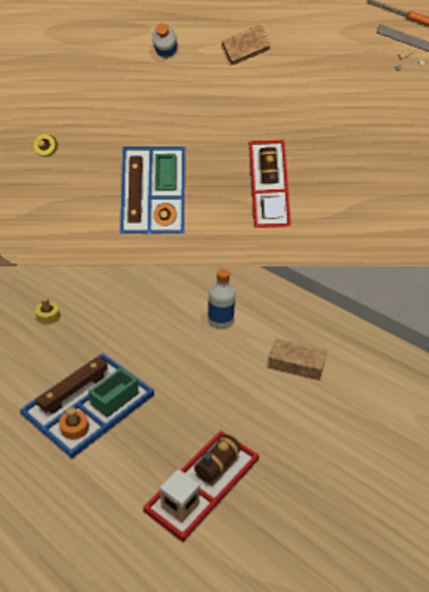

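The wheel (165,213) lies flat in the short bay, and the spare wheel, glue and sanding block look undisturbed. I'm handing the job in.

```bash
python3 -c "
from workcell import r
r.finish_job(); print(r.read_state()['time_s'])"
```

```text
the job is handed in; nothing more can be done
the job is handed in; nothing more can be done
```

Both kits are made up and the job is handed in. The work took about 45 s of the 115 s allowed. I placed the cab and boiler in the red tray first and checked that kit was complete, then placed the chassis, hopper and wheel in the blue tray.

- **Positions:** the last pictures from both cameras put every part within about 2.5 mm of its bay centre, upright and at the right height for the tray floor. The arm was clear of everything. The two views differed by about 1–3 mm, mostly on the wheel, which is well inside the tolerances.
- **Parts to leave alone:** the spare wheel, glue bottle and sanding block show no visible movement. I judged the glue and sanding block by eye only; the spare wheel was also in the last measurement.
- **Oddity:** grip widths read about 1 mm under nominal on most parts (boiler 32.7 mm against 34 mm), but nothing slipped.

No check failed. The system gives no verdict on hand-in, so I can't confirm the judged result.

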